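# Put the hand stamp away and close the stamp box

## Task

Put the hand stamp that stands on the desk into the empty cell of the open stamp box, setting it down rather than dropping it. Then tip the leaning lid gently past upright from behind and leave it to fall by its own weight, without carrying it down. Once it rests on its catch, press the middle of its front edge down until the catch snaps, and keep it pressed for a second with about the weight of a kilogram, never much more than two; leave the box shut and everything else where it is.

Things in the scene. Friction and masses are not known exactly. Their poses are not given: they have to be found in the camera images.
- stamp: the loose hand stamp, dark wood, standing upright on the desk, 64 mm tall: a round foot 34 mm across and 18 mm high, a thin neck, and a round knob 24 mm across from 42 to 63 mm height, by which it is gripped. Origin: centre of its underside; z up through the knob. About 60 g (varies).
- stamp_box: grey steel box, fixed to the desk, 160 (x) by 190 (y) by 82 mm (z), walls 4 mm, open above, inner floor 6 mm above the desk. Origin: centre of its underside. Its own +x points to the rear wall, whose top edge carries the hinge; -x to the front wall, with the catch.
- free_cell: grey felt disc, 32 mm across, on the floor of the empty cell. Origin: centre of that cell at floor level, where the stamp's underside goes; its axes are not the box's. A black rack 22 mm high makes three square cells, 42 mm wide inside, in a row along the box's y at x = 0, y = -55, 0, 55 mm; any one is empty, two hold stamps like the loose one.
- catch (a point): centre of the top of the catch housing, a fixed dark block 21 by 34 mm in front of the box's front wall at mid-width (its centre at box x = -108 mm), 72 mm above the desk. Its round steel spring nose (to 80 mm height) and a round striker under the lid lip hold the fallen lid ajar at some 0.07 to 0.095 rad; a further 5 to 10 N (varies) on the lid's front edge makes it snap, and the lid drops on its rigid stop.
- lid (a joint): lid angle, rad: 0 = shut and caught (within 0.01), 1.57 = upright, 1.66 to 1.78 leaning open at the start, 2.1 = rear stop. Flat grey steel panel, 6 mm thick, 160 mm from hinge to front edge (175 with a 50 mm wide lip at mid-front), 190 mm wide, about 0.35 kg (varies). Damped hinge with some friction: it falls of itself from some 13 to 27 degrees past upright, in 1 to 4 s.
- lid_hinge (a point): point on the hinge axis (the box's y axis), at mid-width, on the lid's underside, 80 mm behind the box's centre and 82 mm above the desk. At angle q the lid's front edge lies from here 160 mm times cos q along the box's -x and 160 mm times sin q up.
- lid_front (a point): place to press: mid-width on the lid's upper (when open: rear) face, 145 mm from the hinge. It moves with the lid. The lid is rigid: a touch faster than some 30 mm/s can be a knock of over 25 N. When shut it is 88 mm above the desk.
- spare_a: a stamp like the loose one, standing in another cell of the box; leave it there. Origin: centre of its underside.
- spare_b: the other stamp in the box, likewise.
- mug: white mug, 80 mm across, 92 mm tall; bystander. Origin: centre of its underside (so for all that follow).
- stapler: black stapler, 150 by 34 by 60 mm, bystander.
- mouse: black computer mouse, 105 by 60 by 33 mm, bystander.
- tape: grey tape dispenser, 140 by 50 by 80 mm, bystander.
- pen_pot: square dark steel pen pot, 70 by 70 mm, 95 mm tall with pens to 140 mm, bystander.
- calculator: desk calculator, 140 by 85 by 17 mm, bystander.
Things that resemble listed ones, but are neither listed nor needed, are in the scene too. What is shaped like the stamp but pink or turquoise is not meant.

How it is judged:
On the way, in this order (a step that is already met when the one before it is completed fails the run):
1. the stamp stands in the empty cell, let go (horizontal distance between stamp and free_cell below 0.007 m and z of stamp in the frame of free_cell below 0.004 m and angle between stamp's own z axis and vertical below 0.1 rad and contact force between the fingers and stamp below 0.1 N and linear speed of stamp below 0.03 m/s), for 0.2 s.
2. the lid is pushed past upright (value of joint lid below 1.4 rad).
3. the lid has fallen onto its catch and rests there ajar, untouched (value of joint lid between 0.03 and 0.15 rad and velocity of joint lid between -0.3 and 0.3 rad/s and contact force between each of the arm, the fingers and lid below 0.1 N), for 0.1 s.
4. the lid is pressed home and kept pressed with at least 7 N (value of joint lid below 0.02 rad and contact force between any of the arm, the fingers and lid above 7 N), for 0.5 s.
At the end, for the whole second after the job is handed in: the lid is shut and caught (within 0.02 rad of its stop); the stamp stands upright (within 0.1 rad) on the floor of the cell that was empty, within 7 mm of its centre and 4 mm in height; the robot touches nothing (value of joint lid below 0.02 rad and horizontal distance between stamp and free_cell below 0.007 m and z of stamp in the frame of free_cell below 0.004 m and angle between stamp's own z axis and vertical below 0.1 rad and linear speed of stamp below 0.02 m/s).
It fails at once if the lid is knocked, pushed or pressed with more than 25 N (contact force between any of the arm, the fingers and lid above 25 N).
It fails at once if the lid is carried or pushed down instead of being left to fall (value of joint lid between 0.15 and 0.7 rad and contact force between any of the arm, the fingers and lid above 0.5 N).
It fails at once if the stamp is dropped (falls free by more than some 15 mm) (contact force between the fingers and stamp below 0.05 N and linear speed of stamp above 0.55 m/s).
It fails at once if a stamp already in the box is lifted out or tipped (distance of any of spare_a, spare_b from where it was at the start of the episode above 0.02 m or angle between any of spare_a, spare_b's own z axis and vertical above 0.3 rad).
It fails at once if a bystander on the desk is moved by more than 25 mm (distance of any of mug, stapler, mouse, tape, pen_pot, calculator from where it was at the start of the episode above 0.025 m).
It also fails if it takes over 72 s, if anything falls off the work surface, if the arm or the gripper's body presses on something with over 40 N, if the wrist force passes 120 N, or if a joint passes its speed limit or range.

## Robot

A 7-joint arm with a two-finger parallel gripper is mounted at the origin on the work surface. World frame = base frame: x ahead of the robot, y to its left, z up, the work surface at z = 0. Lengths are in m, angles in rad, forces in N, time in s.
With the tool pointing down it reaches from about 0.425 to 0.925 m from the base axis. Payload 6.8 kg.
Tool frame: the origin (TCP) lies between the finger pads; the fingertips stand 14 mm ahead of it and the grasp point (between the pads) lies 5 mm behind it; z points along the fingers, y is the line along which they close (so a half turn about z gives the same grasp; the last joint's range is limited). The gripper opens to 85 mm and grips with 20 to 120 N. Pads are 22 mm wide; open, the fingers measure 114 mm over their backs; the gripper's body (76 mm by 85 mm) begins 54 mm behind the grasp point. The pads swing forward as they close: fully open they stand 13 mm farther back than shut.
Start: joints at [-1.281, 0.477, 0.022, 1.555, -0.011, 1.109, -0.083], TCP at [0.261, 0.622, 0.245] pointing down, gripper open.
Joint ranges: [-2.96, 2.96], [-0.34, 2.1], [-1.41, 1.46], [0.24, 2.44], [-1.37, 4.51], [0.17, 1.92], [-2.96, 2.96]. Speed limits (rad/s): [2.39, 2.39, 3.14, 3.14, 3.14, 3.14, 3.14].

## Interface

Orientations are given as a rotation vector (axis times angle).
In Python, from bench import r, eyes, ticket gives the robot as it stands. The module is installed in compiled form; this text tells all that it offers.
- The arm moves only by the tool arm_command, never from a script. Its argument "plan" is text: rows parted by semicolons, each of 4 numbers parted by spaces: the shift along the tool's x, y, z in m, then the turn about the tool's z in degrees. In form: tx ty tz yaw; .... A call has 1 to 20 rows; each row shifts and turns the commanded pose from where the row before left it, along the tool's axes as they then stand; what a row does not reach is not made up. A row lasts 1/8 s, in which the tool goes at most 62.5 mm and 10.7 degrees, less where a joint would pass 70% of its speed; a pose out of reach is approached as far as the arm can. A call is refused whole if a number of a shift passes 0.0625 or a number of a turn 10.7, either way. A call with a gripper value outside its range is refused whole. "hand" is the closure, from -1 (fully open) to 1 (shut), set as the call begins (left out, the last holds). The fingers move at their own pace and stop on an object; "grip_force" is the grip in N (left out, the last holds). Time passes only in rows, so rows that do not move let the fingers close. It gives the time, the measured TCP pose, the force, the opening and the grip force at its end, in the units of the state.
- r.get_obs(): the state, without advancing time (a new reading comes with each control period).
- eyes.grab_frame(name): name is "scene" or "side" or "wrist"; returns (picture, depth): 384x512x3 uint8, red, green, blue; 384x512 float32, m along the optical axis (not along the pixel's ray), 0 where there is no reading.
- eyes.calibration(name): a dict with "fov_y" (degrees; the focal length in pixels is half the picture's height over the tangent of half this angle, whatever the lens; pixels are square), "cx", "cy" (the principal point, pixels), "origin" and "attitude" of the camera in the world; the wrist camera has in their place "tool_from_camera" (4x4, takes a point from camera to tool coordinates, whose origin is the TCP and whose axes are the flange's). Camera axes: x right, y up, looking along -z (the intrinsics and any distortion apply to the point x, -y, -z); pixel columns grow to the right and rows downward; lengths in m; the calibration is good to about 2 mm. The wrist camera is an equidistant fisheye: a pixel r from the principal point sees the ray r / f radians off the axis. A picture is of the moment at which its call begins: read the wrist's pose just before it. calibration takes no time and is no camera call.
- ticket.hand_in(): hands the job in; it is judged then, once.
The state is a dict: "clock": time; "joints": joint angles; "qvel": joint speeds; "tau": joint torques, N m; "tcp_pos": TCP position; "orientation": TCP orientation; "contact_force": force on the tool from outside, world axes, zero at the start; "moment": the same for the moment, N m; "grip_width": finger opening in m; "gripper_force": force on a finger pad.
Only numpy, scipy, OpenCV 4.12 (cv2) and the standard library are available. Lean on these libraries where they do the work, as an engineer would, in place of code of your own. Each camera call takes 0.05 s, during which the arm holds its last target. There are 200 camera calls.

## Working session

There is one attempt and no reset: what is moved stays moved. The work goes in short steps, Python scripts to look and compute and a tool call to move; the robot and the scene stay as the last step left them, time stands still between calls to the robot, and variables do not carry over. Pictures are saved under pics/ and viewed, at most 10 in all, crops included, and the job is handed in when it is done.

Besides the shell and the picture viewer there is one more tool, called after "Emit:" as name(argument=value, ...) on one line, values as JSON. arm_command: Moves the arm, as the interface text tells. Its arguments: {"type":"object","properties":{"plan":{"type":"string"},"hand":{"type":"number"},"grip_force":{"type":"number"}},"required":["plan"]}

```bash
mkdir -p pics; cat > h.py <<'E'
import numpy as np, cv2
from scipy.spatial.transform import Rotation as R
from bench import r, eyes, ticket
def rot(a):
    a=np.array(a,float)
    if a.shape==(3,3): return a
    return R.from_rotvec(a).as_matrix() if a.size==3 else R.from_quat(a).as_matrix()
def grab(n,f=None):
    o=r.get_obs(); im,d=eyes.grab_frame(n)
    if f: cv2.imwrite('pics/'+f,im[...,::-1])
    np.savez('%s.npz'%n,im=im,d=d,p=o['tcp_pos'],o=o['orientation']); return im,d
def load(n):
    z=np.load('%s.npz'%n); return z
def rays(n,uv):
    """origin, direction (scaled to unit optical depth) in world"""
    c=eyes.calibration(n); z=load(n); uv=np.atleast_2d(uv).astype(float)
    f=192/np.tan(np.radians(c['fov_y'])/2)
    x=(uv[:,0]-c['cx'])/f; y=(uv[:,1]-c['cy'])/f
    if n=='wrist':
        t=np.hypot(x,y); s=np.where(t>1e-9,np.tan(t)/np.maximum(t,1e-9),1); x=x*s;y=y*s
        T=np.array(c['tool_from_camera']); W=np.eye(4);W[:3,:3]=rot(z['o']);W[:3,3]=z['p']
        M=W@T; Rm=M[:3,:3];o=M[:3,3]
    else: Rm=rot(c['attitude']);o=np.array(c['origin'])
    return o,np.stack([x,-y,-np.ones_like(x)],1)@Rm.T
def onplane(n,uv,h):
    o,d=rays(n,uv); return o+d*((h-o[2])/d[:,2])[:,None]
def cloud(n):
    z=load(n); v,u=np.mgrid[:384,:512]; o,d=rays(n,np.stack([u.ravel(),v.ravel()],1))
    P=o+d*z['d'].reshape(-1,1); P[z['d'].ravel()==0]=np.nan; return P.reshape(384,512,3)
E
python3 - <<'E'
from h import *
for n in ['scene','side','wrist']: grab(n,n+'0.png'); print(n,eyes.calibration(n))
print(r.get_obs())
a=[cv2.imread('pics/%s0.png'%n) for n in ['scene','side']]
E
```

```text
scene {'fov_y': 53.343672392826655, 'cx': 254.52790743122287, 'cy': 190.0990877518417, 'origin': array([0.86938869, 0.47625907, 0.90950013]), 'attitude': array([0.24385837, 0.71248448, 2.42601239])}
side {'fov_y': 44.6361572262444, 'cx': 255.8843139913993, 'cy': 189.83710209309754, 'origin': array([ 0.24156387, -1.07908485,  1.19300338]), 'attitude': array([ 0.79377685, -0.09005494, -0.2583699 ])}
wrist {'fov_y': 65.70646984690485, 'cx': 256.647967813941, 'cy': 190.78498488978232, 'tool_from_camera': array([[-2.08223752e-03,  9.59704387e-01,  2.81003834e-01,
         6.97532405e-02],
       [ 9.99997825e-01,  1.96573350e-03,  6.96467137e-04,
         1.03646043e-03],
       [ 1.16023918e-04,  2.81004673e-01, -9.59706393e-01,
        -1.28088426e-01],
       [ 0.00000000e+00,  0.00000000e+00,  0.00000000e+00,
         1.00000000e+00]])}
{'clock': 0.15, 'joints': array([-1.28110268,  0.47763715,  0.02238184,  1.55617751, -0.01149612,
        1.10925356, -0.08309817]), 'qvel': array([-0.0005018 , -0.00211938,  0.00160957, -0.00113849,  0.00106876,
        0.00157256,  0.00149443]), 'tau': array([ 1.96335473e-03, -5.96924973e+01,  1.60997842e+00, -2.81491220e+01,
        1.26370706e-02,  6.52713163e-03,  3.14687907e-05]), 'tcp_pos': array([0.26135179, 0.62191479, 0.24455143]), 'orientation': array([-6.20725010e-01, -3.07950196e+00,  2.10173642e-03]), 'contact_force': array([ 0.71921211, -0.20228591, -1.25836446]), 'moment': array([-0.01615576, -0.02403317, -0.03379406]), 'gripper_force': 0.0, 'grip_width': 0.08536578099337996}
```

View pics/scene0.png

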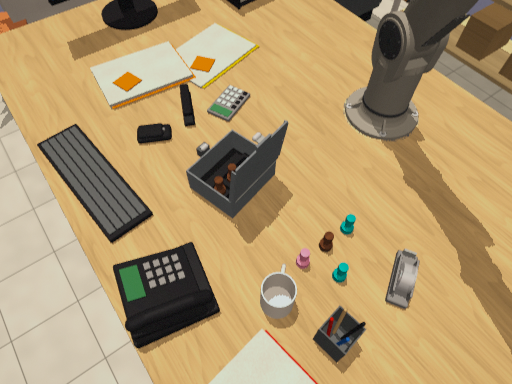

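View pics/side0.png

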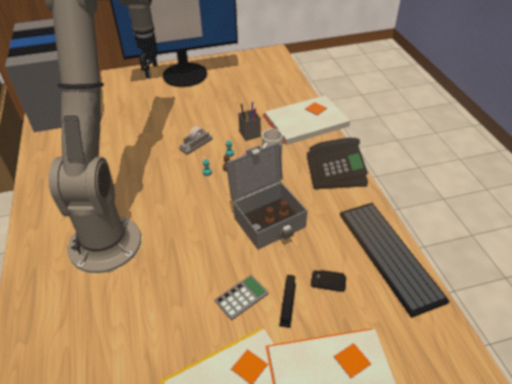

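Scene view: the dark-wood loose stamp is at (327,241). Look-alikes are turquoise at (348,224) and (341,272), pink at (304,258), and the spares in the box at (221,183) and (231,169). The catch is at about (203,148), and the lid leans to the right. In the side view the empty cell is near (257,226). I choose (327,241).

```bash
python3 - <<'E'
from h import *
for n in ['scene','side']:
    P=cloud(n); im=load(n)['im'].astype(int); z=P[...,2]
    hsv=cv2.cvtColor(load(n)['im'],cv2.COLOR_RGB2HSV)
    m=((hsv[...,2]<130)&(hsv[...,1]>110)&((hsv[...,0]<15)|(hsv[...,0]>170))&(z>0.008)&(z<0.09)).astype(np.uint8)
    k,l,s,c=cv2.connectedComponentsWithStats(m)
    for i in range(1,k):
        if s[i,4]>25:
            p=P[l==i]; t=p[p[:,2]>p[:,2].max()-.006]
            print(n,c[i],s[i],'med',np.median(p,0).round(3),'top',t.mean(0).round(4))
    # box rim
    m=(abs(z-.082)<.004)&(hsv[...,1]<70)&(hsv[...,2]<140)
    for q in [P[m]]:
        print(n,'rim',len(q),q.min(0),q.max(0))
    np.save(n+'rim.npy',P[m])
for n,b in [('scene',(170,110,330,300)),('side',(190,120,330,260))]:
    im=cv2.imread('pics/%s0.png'%n)[b[1]:b[3],b[0]:b[2]]
    s=400/max(im.shape[:2]); 
    im=cv2.resize(im,(400,int(400*im.shape[0]/im.shape[1])) ,interpolation=cv2.INTER_CUBIC)
    cv2.imwrite('pics/c_%s.png'%n,im)
a=[cv2.imread('pics/c_%s.png'%n)[:475] for n in('scene','side')]
H=max(x.shape[0] for x in a); a=[cv2.copyMakeBorder(x,0,H-x.shape[0],0,0,0) for x in a]
cv2.imwrite('pics/c.png',np.hstack(a)); print(H)
E
```

```text
scene [230.2173913  170.91304348] [227 163   9  19  92] med [ 0.555 -0.059  0.063] top [ 0.5491 -0.0577  0.0663]
scene [219.47297297 184.89864865] [214 176  12  19 148] med [ 0.602 -0.038  0.052] top [ 0.6016 -0.0436  0.0664]
scene [326.55614973 241.40641711] [319 232  15  19 187] med [0.476 0.255 0.04 ] top [0.4709 0.2521 0.0612]
scene [328.53333333 331.13333333] [327 327   5  10  30] med [0.624 0.42  0.062] top [0.6252 0.4174 0.0868]
scene rim 677 [-0.01195072 -0.15695042  0.07801124] [0.96076151 0.47302822 0.0859929 ]
side [103.00854701   4.11111111] [ 97   0  14  10 117] med [0.068 1.876 0.035] top [0.0621 1.8696 0.0624]
side [23.75620438 11.36642336] [  0   2  52  20 685] med [-0.383  1.876  0.047] top [-0.3757  1.8742  0.0873]
side [283.05128205 209.29059829] [278 201  11  17 117] med [ 0.596 -0.053  0.03 ] top [ 0.5955 -0.0496  0.0691]
side [269.2962963  215.33333333] [264 207  12  18 135] med [ 0.542 -0.068  0.029] top [ 0.5421 -0.0635  0.07  ]
side rim 548 [-0.26343835 -0.1619607   0.07800221] [0.96597868 0.99485683 0.08594305]
475
```

View pics/c.png

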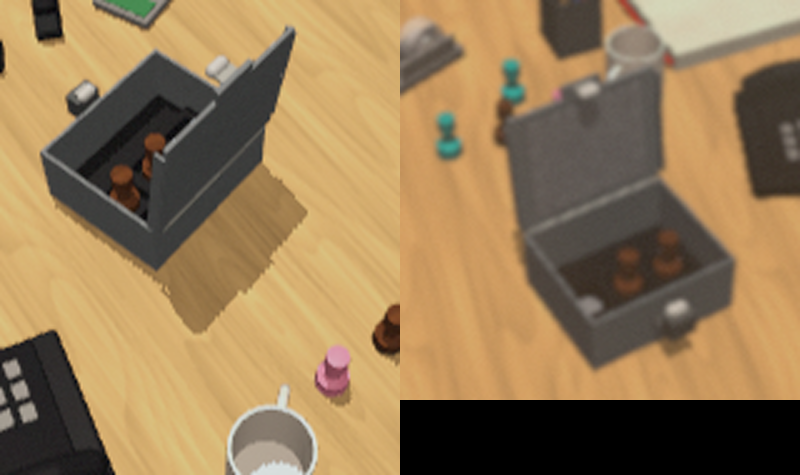

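Side crop: pale felt disc at the near-left cell (590,305), two brown spares in the other cells, catch at (677,312). The loose stamp is partly behind the lid. Next I fit the box and plan the yaw.

```bash
python3 - <<'E'
from h import *
for n in ['scene','side']:
    q=np.load(n+'rim.npy'); q=q[np.hypot(q[:,0]-.55,q[:,1]+.06)<.16]
    (c,s,a)=cv2.minAreaRect((q[:,:2]*1000).astype(np.float32)); print(n,len(q),c,s,a)
    P=cloud(n); z=P[...,2]; d=np.hypot(P[...,0]-.53,P[...,1]-.04)
    hsv=cv2.cvtColor(load(n)['im'],cv2.COLOR_RGB2HSV)
    m=(z>.11)&(z<.26)&(d<.17)&(hsv[...,1]<70)&(hsv[...,2]<150)
    p=P[m]; cc=np.median(p,0); p=p[np.linalg.norm(p-cc,axis=1)<.13]
    for _ in range(3):
        cc=p.mean(0); nn=np.linalg.svd(p-cc,full_matrices=0)[2][2]; p=p[abs((p-cc)@nn)<.008]
    print(' lid',len(p),cc,nn*np.sign(nn[1]), 'zmax',p[:,2].max())
# catch top & felt
P=cloud('side'); 
P2=cloud('scene')
for n,Q in (('side',P),('scene',P2)):
    z=Q[...,2]; m=(z>.06)&(z<.086)&(np.hypot(Q[...,0]-.585,Q[...,1]+.158)<.035)
    q=Q[m]; print(n,'catch',len(q), q.mean(0) if len(q) else '')
# felt
im=load('side')['im']; hsv=cv2.cvtColor(im,cv2.COLOR_RGB2HSV)
print('felt guess',onplane('side',[[190+190*140/400,120+305*140/400]],.006))
# coloured lookalikes
for n in('scene','side'):
    Q=cloud(n); hsv=cv2.cvtColor(load(n)['im'],cv2.COLOR_RGB2HSV)
    for nm,lo,hi in(('turq',(80,120,60),(98,255,255)),('pink',(150,60,100),(178,255,255))):
        m=cv2.inRange(hsv,lo,hi);k,l,s,c=cv2.connectedComponentsWithStats(m)
        for i in range(1,k):
            if s[i,4]>25: print(n,nm,c[i],np.nanmedian(Q[l==i],0).round(3))
# stamp by foot/knob
print('tool y', rot(r.get_obs()['orientation'])[:,1], 'x',rot(r.get_obs()['orientation'])[:,0])
E
```

```text
scene 234 (548.5098266601562, -54.314239501953125) (190.3866424560547, 168.5230255126953) 14.571290016174316
 lid 1454 [0.5336478  0.03875814 0.18705319] [-0.25165489  0.96169906 -0.10864963] zmax 0.2545946321657947
side 289 (544.7831420898438, -68.9464111328125) (189.18734741210938, 186.3050537109375) 15.590943336486816
 lid 1769 [0.52030991 0.02699543 0.17855758] [-0.25905484  0.95796206 -0.12328539] zmax 0.256551557406278
side catch 158 [ 0.57427185 -0.15372817  0.07189958]
scene catch 155 [ 0.57819293 -0.147108    0.07123883]
felt guess [[ 0.49659459 -0.07462631  0.006     ]]
scene turq [347.78787879 224.31818182] [0.398 0.25  0.024]
scene turq [340.19069767 272.4       ] [0.504 0.334 0.024]
scene pink [303.015 258.42 ] [0.553 0.255 0.026]
tool y [ 0.38739362  0.92191344 -0.00134214] x [-9.21914319e-01  3.87393825e-01 -1.13350020e-04]
```

Emit:
arm_command(plan="0 0 0 -9.4;0 0 0 -9.4;0 0 0 -9.4;0 0 0 -9.4;-0.0123 -0.0457 0.0083 0;-0.0123 -0.0457 0.0083 0;-0.0123 -0.0457 0.0083 0;-0.0123 -0.0457 0.0083 0;-0.0123 -0.0457 0.0083 0;-0.0123 -0.0457 0.0083 0;-0.0123 -0.0457 0.0083 0;-0.0123 -0.0457 0.0083 0;-0.0123 -0.0457 0.0083 0;0 0 0 0;0 0 0 0", hand=-1, grip_force=25)

```text
clock: 2.02
tcp_pos: [0.4733, 0.2535, 0.1705]
orientation: [0.405, -3.115, -0.001]
contact_force: [-0.3, 0.6, 0.6]
grip_width: 0.0856
gripper_force: 0.0
```

```bash
cat > stamp.py <<'E'
from h import *
im,d=grab('wrist'); P=cloud('wrist'); z=P[...,2]
hsv=cv2.cvtColor(im,cv2.COLOR_RGB2HSV)
m=((hsv[...,2]<130)&(hsv[...,1]>100)&((hsv[...,0]<15)|(hsv[...,0]>170))&(z>0.006)&(z<0.09)).astype(np.uint8)
k,l,s,c=cv2.connectedComponentsWithStats(m); o=r.get_obs(); Rt=rot(o['orientation'])
print('tcp',o['tcp_pos'],'x',Rt[:,0],'y',Rt[:,1],o['clock'])
for i in range(1,k):
    if s[i,4]>100:
        p=P[l==i]; h=p[:,2].max(); top=(l==i)&(z>.056)
        v,u=np.nonzero(top); (cu,cv_),rad=cv2.minEnclosingCircle(np.stack([u,v],1).astype(np.float32)) if len(u)>5 else ((0,0),0)
        b=onplane('wrist',[[cu,cv_]],.06)[0]
        print(c[i],s[i],'zmax',h,'circ',cu,cv_,rad,b,'mean',P[top].mean(0), 'tool delta',Rt.T@(b-o['tcp_pos']))
b=im[...,::-1].copy(); cv2.imwrite('pics/w1.png',b)
E
python3 stamp.py
```

```text
tcp [0.47309497 0.25420057 0.17068092] x [-9.66407370e-01 -2.57015164e-01 -9.87676669e-06] y [-2.57015098e-01  9.66407093e-01  7.54797041e-04] 2.075
[254.48230088 176.11769912] [ 239  155   33   44 1130] zmax 0.06531842874420041 circ 253.91378784179688 184.10345458984375 14.437264442443848 [0.46875356 0.24960339 0.06      ] mean [0.46841901 0.24963554 0.06197283] tool delta [ 0.00537821 -0.00341049  0.11067833]
[237.94610778 247.5988024 ] [230 240  16  19 167] zmax 0.05951846757800647 circ 237.0 254.0 7.615873336791992 [0.53612395 0.25117663 0.06      ] mean [0.53582384 0.25124462 0.05746478] tool delta [-0.06013338 -0.0192053   0.11066705]
```

View pics/w1.png

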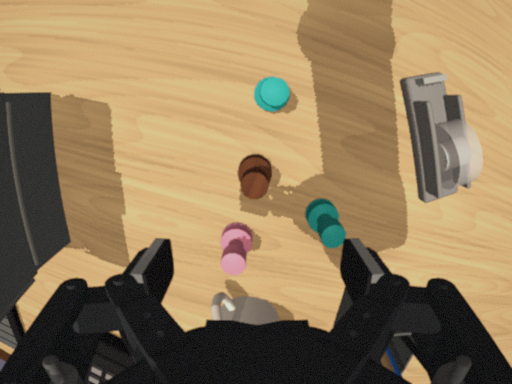

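The crop confirms the brown stamp at (254,184), with clearly pink and turquoise look-alikes around it. I descend and grip.

Emit:
arm_command(plan="0.0054 -0.0034 0 0;0 0 0.031 0;0 0 0.031 0;0 0 0.031 0;0 0 0.031 0;0 0 0 0;0 0 0 0")

```text
clock: 2.95
tcp_pos: [0.4695, 0.249, 0.0476]
orientation: [-0.406, 3.114, 0.001]
contact_force: [0.8, -0.6, 0.6]
grip_width: 0.0854
gripper_force: 0.0
```

Emit:
arm_command(plan="0 0 0 0;0 0 0 0;0 0 0 0;0 0 0 0;0 0 0 0;0 0 0 0;0 0 0 0;0 0 0 0", hand=1, grip_force=25)

```text
clock: 3.95
tcp_pos: [0.4696, 0.2485, 0.0469]
orientation: [-0.405, 3.115, 0.0]
contact_force: [0.2, 0.7, 5.7]
grip_width: 0.0231
gripper_force: 25.9
```

Emit:
arm_command(plan="0 0 -0.02 0;0 0 -0.04 0;0 0 -0.05 0;0 0 -0.05 0;0 0 -0.05 0;0 0 -0.05 0;0 0 -0.04 0;0 0 0 0", grip_force=35)

```text
clock: 4.95
tcp_pos: [0.4704, 0.249, 0.3495]
orientation: [-0.404, 3.11, 0.004]
contact_force: [0.7, 0.7, -1.8]
grip_width: 0.0226
gripper_force: 34.4
```

Emit:
arm_command(plan="0.0035 -0.0198 0 0;0.0071 -0.0396 0 0;0.0071 -0.0396 0 0;0.0071 -0.0396 0 0;0.0071 -0.0396 0 0;0.0071 -0.0396 0 0;0.0071 -0.0396 0 0;0.0071 -0.0396 0 0;0.0035 -0.0198 0 0;0 0 0 0;0 0 0 0")

```text
clock: 6.32
tcp_pos: [0.4946, -0.072, 0.3455]
orientation: [0.405, -3.113, -0.001]
contact_force: [0.0, 0.8, -0.8]
grip_width: 0.0227
gripper_force: 34.4
```

```bash
cat > box.py <<'E'
from h import *
import sys
im,d=grab('wrist',sys.argv[1]); P=cloud('wrist'); z=P[...,2]
hsv=cv2.cvtColor(im,cv2.COLOR_RGB2HSV)
m=((hsv[...,2]<150)&(hsv[...,1]>100)&((hsv[...,0]<15)|(hsv[...,0]>170))).astype(np.uint8)
k,l,s,c=cv2.connectedComponentsWithStats(m); o=r.get_obs(); Rt=rot(o['orientation'])
print('tcp',o['tcp_pos'],'x',Rt[:,0],'y',Rt[:,1],o['clock'])
for i in range(1,k):
    if s[i,4]>60:
        p=P[l==i]; top=(l==i)&(z>.062)&(z<.078)
        b=P[top].mean(0) if top.sum()>5 else None
        print(c[i],s[i],'med',np.nanmedian(p,0).round(4),'top',b)
q=P[(abs(z-.082)<.004)&(hsv[...,1]<70)&(np.hypot(P[...,0]-.547,P[...,1]+.055)<.15)]
print('rim',len(q),cv2.minAreaRect((q[:,:2]*1000).astype(np.float32)) if len(q) else '')
m=(abs(z-.006)<.006)&(np.hypot(P[...,0]-.496,P[...,1]+.072)<.025)&(hsv[...,1]<60)&(hsv[...,2]>70)
print('felt',m.sum(),P[m].mean(0) if m.sum() else '')
E
python3 box.py w2.png
```

```text
tcp [ 0.49484396 -0.07157385  0.34572525] x [-0.96644767 -0.25685885  0.00156238] y [-2.56857942e-01  9.66448871e-01  7.59788680e-04] 6.375
[257.04322455 238.48216987] [ 230  175   57  116 4627] med [ 0.4887 -0.0729  0.3483] top [ 0.54195494 -0.06295343  0.06744667]
[421.         230.18681319] [416 225  14  14  91] med [0.5441 0.2401 0.0478] top None
[480.64634146 295.8902439 ] [475 288  13  18  82] med [0.6248 0.4097 0.1087] top None
[ 18.86470588 341.66764706] [  0 327  41  31 340] med [ 2.3839 -1.4569 -0.6932] top None
[484.3963964  376.99099099] [475 370  20  14 111] med [ 1.8972  2.361  -0.6976] top None
rim 1251 ((545.5443725585938, -73.79776763916016), (178.85830688476562, 187.9500732421875), 15.383644104003906)
felt 398 [ 0.49505151 -0.07478304  0.00630015]
```

View pics/w2.png

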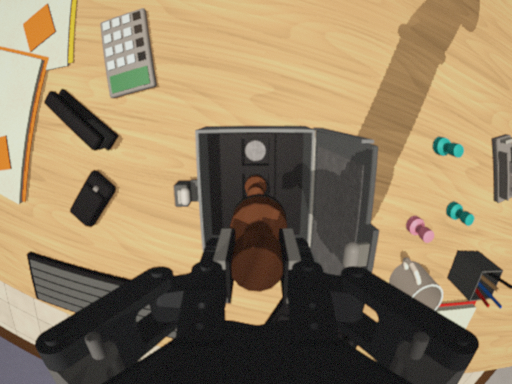

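The wrist view shows the empty cell's felt at (256,151), the held stamp in front, the two spares hidden below it, and the catch at (184,193). I descend to just above the rack and check.

Emit:
arm_command(plan="0.0006 -0.003 0.02 0;0 0 0.04 0;0 0 0.05 0;0 0 0.05 0;0 0 0.05 0;0 0 0.03 0;0 0 0.02 0;0 0 0 0;0 0 0 0")

```text
clock: 7.5
tcp_pos: [0.4961, -0.075, 0.0873]
orientation: [-0.406, 3.114, 0.0]
contact_force: [-0.3, 0.6, -0.9]
grip_width: 0.0223
gripper_force: 34.4
```

```bash
python3 box.py w3.png; python3 - <<'E'
from h import *
im,d=grab('side','side1.png')
a=cv2.resize(im[140:260,200:330,::-1],(390,360),interpolation=cv2.INTER_CUBIC)
b=cv2.resize(cv2.imread('pics/w3.png')[60:340,100:410],(398,360))
cv2.imwrite('pics/c3.png',np.hstack([a,b]))
E
```

```text
tcp [ 0.49637832 -0.07513541  0.08753474] x [-0.9665983  -0.25629064 -0.00168164] y [-2.56290612e-01  9.66599745e-01 -2.33772836e-04] 7.55
[257.57522442 257.79497307] [ 229  196   59  130 5570] med [ 0.4924 -0.0735  0.0694] top [ 0.53330564 -0.06421273  0.06722576]
rim 5848 ((519.971923828125, -67.30158996582031), (133.395751953125, 162.19395446777344), 14.876760482788086)
felt 682 [ 0.48598742 -0.07736897  0.00613138]
```

View pics/c3.png

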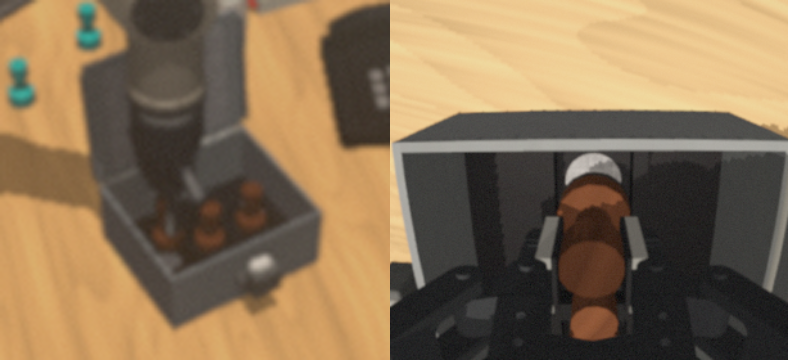

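The wrist view shows the held foot lined up laterally with the felt at (593,170), while the far edge of the felt shows ahead of the foot. I check that edge numerically.

```bash
python3 - <<'E'
from h import *
P=cloud('wrist'); z=P[...,2]; hsv=cv2.cvtColor(load('wrist')['im'],cv2.COLOR_RGB2HSV); w=load('wrist')
Rt=rot(w['o']); T=(P-w['p'])@Rt
m=(abs(z-.006)<.005)&(np.hypot(P[...,0]-.496,P[...,1]+.072)<.035)&(hsv[...,1]<60)&(hsv[...,2]>70)
t=T[m]; c=t[:,0]; print('felt x range',np.percentile(c,[1,99]),'y',np.percentile(t[:,1],[1,99]))
g=(hsv[...,1]>100)&((hsv[...,0]<15)|(hsv[...,0]>170))&(abs(T[...,0])<.03)&(abs(T[...,1])<.03)
for a in np.arange(-.02,.06,.006):
    s=T[g&(T[...,2]>a)&(T[...,2]<a+.006)]
    if len(s)>20: print(round(a,3),len(s),'x',np.percentile(s[:,0],[1,99]).round(4),'y',np.percentile(s[:,1],[1,99]).round(4))
E
```

```text
felt x range [0.00075335 0.01864095] y [-0.01561875  0.01706194]
-0.02 1814 x [-0.0109  0.0108] y [-0.0113  0.0104]
-0.014 326 x [-0.0091  0.0116] y [-0.0114  0.011 ]
-0.008 254 x [-0.0033  0.0116] y [-0.0114  0.0109]
-0.002 223 x [0.004  0.0117] y [-0.0105  0.0108]
0.004 27 x [0.0024 0.0112] y [-0.0112  0.0111]
0.016 112 x [0.0022 0.0074] y [-0.0061  0.0076]
0.022 801 x [-0.0041  0.0144] y [-0.0126  0.0141]
0.028 522 x [-0.0041  0.0165] y [-0.0151  0.0165]
0.034 148 x [0.0062 0.0166] y [-0.0134  0.0163]
0.04 47 x [0.0012 0.0166] y [-0.0152  0.0169]
```

Emit:
arm_command(plan="0.0024 0 0 0;0 0 0.01 0;0 0 0.01 0;0 0 0.01 0;0 0 0.002 0;0 0 0.001 0;0 0 0.001 0;0 0 0 0")

```text
clock: 8.6
tcp_pos: [0.4936, -0.0762, 0.053]
orientation: [-0.405, 3.115, 0.0]
contact_force: [-1.7, 0.1, 2.5]
grip_width: 0.0227
gripper_force: 34.6
```

Emit:
arm_command(plan="0 0 0.0005 0;0 0 0 0;0 0 0 0;0 0 0 0;0 0 0 0;0 0 0 0", hand=0)

```text
clock: 9.35
tcp_pos: [0.4933, -0.0761, 0.0521]
orientation: [-0.405, 3.115, 0.0]
contact_force: [0.5, 0.1, -0.2]
grip_width: 0.0426
gripper_force: 0.0
```

Emit:
arm_command(plan="0 0 -0.01 0;0 0 -0.02 0;0 0 -0.04 0;0 0 -0.05 0;0 0 -0.05 0;0 0 -0.05 0;0 0 -0.05 0;0 0 -0.03 0;0 0 0 0")

```text
clock: 10.48
tcp_pos: [0.4942, -0.0764, 0.3552]
orientation: [-0.404, 3.11, -0.0]
contact_force: [0.3, 0.2, -0.4]
grip_width: 0.0429
gripper_force: 0.0
```

```bash
python3 box.py w4.png; python3 - <<'E'
from h import *
b=cv2.resize(cv2.imread('pics/w4.png')[90:290,150:410],(780,600)); cv2.imwrite('pics/c4.png',b)
E
```

```text
tcp [ 0.49335234 -0.0763019   0.35327105] x [-0.96684132 -0.25536676 -0.00238186] y [-2.55366804e-01  9.66844202e-01 -2.90948420e-04] 10.525
[258.04694836 150.19483568] [247 138  23  26 426] med [ 0.4903 -0.076   0.0593] top [ 0.49315077 -0.07529645  0.06795934]
[258.1371308  185.89662447] [247 173  23  28 474] med [ 0.543  -0.0621  0.052 ] top [ 0.54680272 -0.06091788  0.06799462]
[258.28194726 218.87829615] [248 205  22  30 493] med [ 0.5955 -0.048   0.0337] top [ 0.59969863 -0.04684059  0.06799824]
[420.71111111 227.34444444] [416 222  12  14  90] med [0.5444 0.2408 0.0478] top None
[479.45  292.425] [474 285  13  17  80] med [0.6248 0.4095 0.1084] top None
[ 13.28571429 335.02941176] [  0 323  30  23 238] med [ 2.3835 -1.5421 -0.6958] top None
[485.25438596 374.44736842] [477 367  19  17 114] med [ 1.8774  2.3586 -0.6874] top None
rim 1438 ((551.3553466796875, -72.47532653808594), (192.02967834472656, 186.23080444335938), 14.577303886413574)
felt 0
```

View pics/c4.png

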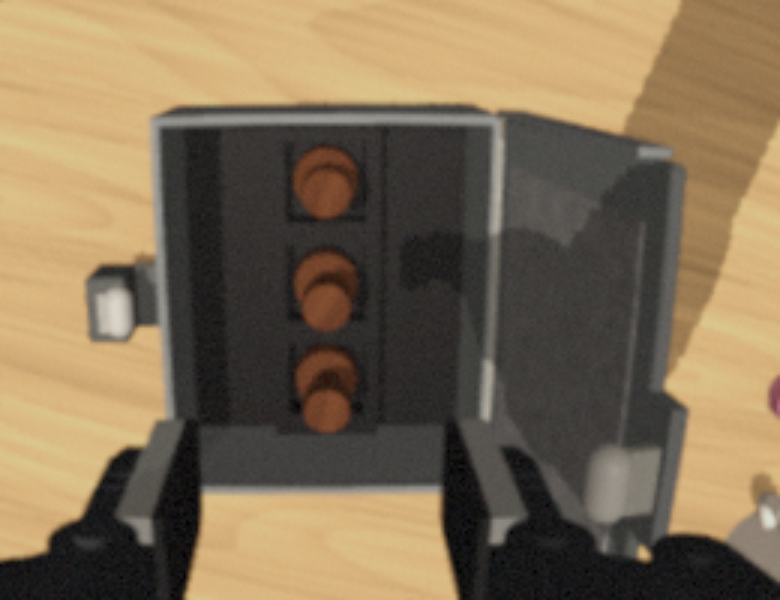

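Now all three knob tops are at 0.068 m and evenly spaced, 55 mm apart. The placed stamp at (325,190) stands upright in its cell. Next I go behind the lid with closed fingers.

Emit:
arm_command(plan="0 0 0 0;-0.011 0.032 0 0;-0.011 0.032 0 0;-0.011 0.032 0 0;-0.011 0.032 0 0;-0.011 0.032 0 0;0 0 0 0;0 0 0.032 0;0 0 0.032 0;0 0 0.032 0;0 0 0.032 0;0 0 0 0;0 0 0 0", hand=1, grip_force=25)

```text
clock: 12.15
tcp_pos: [0.506, 0.092, 0.2248]
orientation: [-0.403, 3.115, -0.0]
contact_force: [1.0, -0.9, 0.2]
grip_width: -0.0003
gripper_force: 0.0
```

```bash
cat > lid.py <<'E'
from h import *
import sys
C=np.array([.5468,-.0609]); bx=np.array([-.2565,.9665]); by=np.array([-.9665,-.2565])
o=r.get_obs(); t=o['tcp_pos']; print(o['clock'],'tcp box',(t[:2]-C)@bx,(t[:2]-C)@by,t[2],'F',o['contact_force'].round(2))
for n in sys.argv[1:]:
    im,d=grab(n); P=cloud(n); hsv=cv2.cvtColor(im,cv2.COLOR_RGB2HSV)
    X=(P[...,:2]-C)@bx;Y=(P[...,:2]-C)@by;Z=P[...,2]
    m=(abs(Y)<.094)&(X>-.1)&(X<.13)&(Z>.093)&(hsv[...,1]<70)&(hsv[...,2]<160)&(hsv[...,2]>35)
    rr=np.hypot(X-.08,Z-.082); q=np.arctan2(Z-.082,-(X-.08)); m&=(rr>.05)&(rr<.165)
    h,e=np.histogram(q[m],np.arange(0,2.1,.05)); i=np.argsort(-h)[:4]; print(n,m.sum(),[(round(e[j],2),h[j]) for j in i])
E
python3 lid.py scene side
```

```text
12.15 tcp box 0.15827992478067493 0.00020020304337483447 0.2248427427172461 F [ 1.03 -0.94  0.22]
scene 774 [(np.float64(1.75), np.int64(369)), (np.float64(1.7), np.int64(266)), (np.float64(1.8), np.int64(139)), (np.float64(0.0), np.int64(0))]
side 1434 [(np.float64(1.65), np.int64(814)), (np.float64(1.7), np.int64(497)), (np.float64(1.6), np.int64(83)), (np.float64(1.75), np.int64(36))]
```

Emit:
arm_command(plan="0 -0.0035 0 0;0 -0.0035 0 0;0 -0.0035 0 0;0 -0.0035 0 0;0 -0.0035 0 0;0 -0.0035 0 0;0 -0.003 0 0;0 -0.003 0 0;0 -0.003 0 0;0 -0.003 0 0;0 -0.003 0 0;0 -0.003 0 0;0 -0.003 0 0;0 -0.003 0 0;0 -0.003 0 0;0 -0.003 0 0;0 -0.003 0 0;0 -0.003 0 0;0 -0.003 0 0;0 -0.003 0 0")

```text
clock: 14.75
tcp_pos: [0.5215, 0.0315, 0.2239]
orientation: [0.405, -3.115, -0.0]
contact_force: [0.3, 1.0, 0.7]
grip_width: -0.0001
gripper_force: 0.4
```

```bash
python3 lid.py scene side
```

```text
14.75 tcp box 0.09575350131629726 0.0007538913451075185 0.22394406097859226 F [0.33 0.97 0.71]
scene 1093 [(np.float64(1.6), np.int64(482)), (np.float64(1.55), np.int64(362)), (np.float64(1.65), np.int64(204)), (np.float64(1.7), np.int64(36))]
side 1250 [(np.float64(1.5), np.int64(847)), (np.float64(1.55), np.int64(313)), (np.float64(1.45), np.int64(69)), (np.float64(1.6), np.int64(17))]
```

Emit:
arm_command(plan="0 -0.003 0 0;0 -0.003 0 0;0 -0.003 0 0;0 -0.003 0 0;0 -0.003 0 0;0 -0.003 0 0;0 -0.003 0 0;0 -0.003 0 0;0 -0.003 0 0;0 -0.003 0 0;0 -0.003 0 0;0 -0.003 0 0")

```text
clock: 16.35
tcp_pos: [0.5309, -0.0034, 0.2241]
orientation: [-0.405, 3.115, -0.0]
contact_force: [0.1, -0.2, -0.1]
grip_width: -0.0001
gripper_force: 0.0
```

```bash
python3 lid.py scene side
```

```text
16.35 tcp box 0.05969378614062237 0.0005843519910520897 0.2241076686184845 F [ 0.07 -0.21 -0.13]
scene 1733 [(np.float64(1.35), np.int64(785)), (np.float64(1.3), np.int64(705)), (np.float64(1.4), np.int64(196)), (np.float64(1.45), np.int64(34))]
side 853 [(np.float64(1.25), np.int64(739)), (np.float64(1.3), np.int64(78)), (np.float64(1.2), np.int64(31)), (np.float64(1.35), np.int64(3))]
```

Emit:
arm_command(plan="0 -0.0025 0 0;0 -0.0025 0 0;0 -0.0025 0 0;0 -0.0025 0 0;0 0 0 0;0 0 0 0")

```text
clock: 17.2
tcp_pos: [0.5334, -0.0127, 0.2241]
orientation: [0.405, -3.115, -0.0]
contact_force: [0.0, -0.2, -0.2]
grip_width: 0.0003
gripper_force: 0.0
```

```bash
python3 lid.py scene side
```

```text
17.2 tcp box 0.04998894029151032 0.0005776119170063845 0.22408750913477232 F [ 0.02 -0.24 -0.22]
scene 1987 [(np.float64(1.1), np.int64(970)), (np.float64(1.15), np.int64(789)), (np.float64(1.2), np.int64(148)), (np.float64(1.4), np.int64(26))]
side 429 [(np.float64(1.0), np.int64(223)), (np.float64(1.05), np.int64(188)), (np.float64(1.3), np.int64(13)), (np.float64(1.25), np.int64(5))]
```

Emit:
arm_command(plan="0 0 0 0;0 0 0 0;0 0 0 0;0 0 0 0;0 0 0 0;0 0 0 0")

```text
clock: 18.05
tcp_pos: [0.5334, -0.0128, 0.2241]
orientation: [0.405, -3.115, -0.0]
contact_force: [0.5, 0.7, -0.0]
grip_width: 0.0002
gripper_force: 0.0
```

```bash
python3 lid.py scene side
```

```text
18.05 tcp box 0.049924974293511684 0.0005888036972412514 0.22408711266350556 F [ 0.54  0.69 -0.01]
scene 1137 [(np.float64(0.1), np.int64(600)), (np.float64(0.05), np.int64(441)), (np.float64(1.35), np.int64(26)), (np.float64(0.15), np.int64(24))]
side 1074 [(np.float64(0.1), np.int64(713)), (np.float64(0.15), np.int64(186)), (np.float64(0.05), np.int64(118)), (np.float64(0.2), np.int64(37))]
```

The lid now rests ajar at about 0.09 rad. I move above its front.

Emit:
arm_command(plan="0 -0.023 0 0;0 -0.023 0 0;0 -0.023 0 0;0 -0.023 0 0;0 -0.023 0 0;0 0 0.03 0;0 0 0.03 0;0 0 0.02 0;0 0 0.01 0;0 0 0 0;0 0 0 0")

```text
clock: 19.52
tcp_pos: [0.5635, -0.1241, 0.135]
orientation: [-0.405, 3.114, -0.001]
contact_force: [0.0, 0.0, 0.5]
grip_width: -0.0001
gripper_force: 0.0
```

Emit:
arm_command(plan="0 0 0.002 0;0 0 0.002 0;0 0 0.002 0;0 0 0.002 0;0 0 0.002 0;0 0 0.002 0;0 0 0.002 0")

```text
clock: 20.4
tcp_pos: [0.5628, -0.124, 0.1199]
orientation: [0.405, -3.115, -0.0]
contact_force: [0.4, 0.9, -0.1]
grip_width: 0.0001
gripper_force: 0.0
```

```bash
python3 lid.py scene side
```

```text
20.4 tcp box -0.06506232508711365 0.0007171535906584803 0.1199318498005787 F [ 0.44  0.88 -0.14]
scene 1179 [(np.float64(0.1), np.int64(653)), (np.float64(0.05), np.int64(333)), (np.float64(0.15), np.int64(42)), (np.float64(0.9), np.int64(38))]
side 883 [(np.float64(0.1), np.int64(555)), (np.float64(0.15), np.int64(117)), (np.float64(0.05), np.int64(107)), (np.float64(0.2), np.int64(44))]
```

Emit:
arm_command(plan="0 0 0.001 0;0 0 0.001 0;0 0 0.001 0;0 0 0.001 0;0 0 0 0")

```text
clock: 21.12
tcp_pos: [0.5627, -0.124, 0.116]
orientation: [0.405, -3.115, -0.0]
contact_force: [-0.7, 1.0, 1.0]
grip_width: -0.0002
gripper_force: 0.0
```

Emit:
arm_command(plan="0 0 0.001 0;0 0 0.001 0;0 0 0 0")

```text
clock: 21.5
tcp_pos: [0.5628, -0.124, 0.114]
orientation: [0.405, -3.115, -0.0]
contact_force: [-0.1, -0.8, -0.2]
grip_width: -0.0004
gripper_force: 0.0
```

Emit:
arm_command(plan="0 0 0.001 0;0 0 0.001 0;0 0 0 0")

```text
clock: 21.88
tcp_pos: [0.5629, -0.1241, 0.1124]
orientation: [-0.405, 3.115, -0.0]
contact_force: [-0.9, -0.0, 3.9]
grip_width: 0.0003
gripper_force: 1.9
```

Emit:
arm_command(plan="0 0 0.001 0;0 0 0.001 0;0 0 0 0")

```text
clock: 22.25
tcp_pos: [0.563, -0.1242, 0.1102]
orientation: [-0.404, 3.115, -0.0]
contact_force: [0.4, -0.2, 2.5]
grip_width: 0.0001
gripper_force: 1.7
```

Emit:
arm_command(plan="0 0 0.001 0;0 0 0.001 0;0 0 0 0")

```text
clock: 22.62
tcp_pos: [0.5627, -0.1239, 0.1078]
orientation: [0.405, -3.115, -0.0]
contact_force: [-0.4, -0.2, 1.4]
grip_width: -0.0003
gripper_force: 0.5
```

Emit:
arm_command(plan="0 0 0.001 0;0 0 0.001 0;0 0 0 0")

```text
clock: 23.0
tcp_pos: [0.5625, -0.1236, 0.1057]
orientation: [0.405, -3.115, -0.001]
contact_force: [-0.6, 1.0, 0.2]
grip_width: -0.0001
gripper_force: 0.0
```

Emit:
arm_command(plan="0 0 0.001 0;0 0 0.001 0;0 0 0 0")

```text
clock: 23.38
tcp_pos: [0.5626, -0.1239, 0.1039]
orientation: [0.405, -3.115, -0.0]
contact_force: [0.2, -0.6, -1.3]
grip_width: 0.0004
gripper_force: 0.0
```

Emit:
arm_command(plan="0 0 0.001 0;0 0 0 0")

```text
clock: 23.62
tcp_pos: [0.5628, -0.124, 0.103]
orientation: [0.405, -3.115, -0.0]
contact_force: [-0.6, 0.5, 0.8]
grip_width: 0.0003
gripper_force: 0.0
```

```bash
python3 lid.py scene side
```

```text
23.625 tcp box -0.06505584132106974 0.0007226449993018719 0.10303345115188874 F [-0.65  0.49  0.76]
scene 163 [(np.float64(0.8), np.int64(63)), (np.float64(0.1), np.int64(14)), (np.float64(0.75), np.int64(12)), (np.float64(0.15), np.int64(11))]
side 86 [(np.float64(0.15), np.int64(12)), (np.float64(0.1), np.int64(11)), (np.float64(0.05), np.int64(9)), (np.float64(0.2), np.int64(8))]
```

Lid is shut (it snapped). I press gently.

Emit:
arm_command(plan="0 0 0.0005 0;0 0 0.0005 0;0 0 0 0")

```text
clock: 24.1
tcp_pos: [0.5629, -0.1239, 0.1022]
orientation: [-0.405, 3.115, 0.0]
contact_force: [-0.8, 0.1, 0.5]
grip_width: -0.0001
gripper_force: 0.4
```

Emit:
arm_command(plan="0 0 0.0005 0;0 0 0 0")

```text
clock: 24.35
tcp_pos: [0.5628, -0.124, 0.1021]
orientation: [-0.405, 3.115, 0.0]
contact_force: [-2.8, 1.1, 5.0]
grip_width: -0.0002
gripper_force: 2.7
```

Emit:
arm_command(plan="0 0 0.0003 0;0 0 0 0")

```text
clock: 24.6
tcp_pos: [0.5629, -0.124, 0.102]
orientation: [-0.405, 3.115, 0.0]
contact_force: [-2.4, 1.1, 7.5]
grip_width: 0.0001
gripper_force: 3.9
```

Emit:
arm_command(plan="0 0 0.0002 0;0 0 0 0")

```text
clock: 24.85
tcp_pos: [0.5629, -0.124, 0.102]
orientation: [-0.405, 3.115, 0.0]
contact_force: [-3.4, 0.7, 9.7]
grip_width: 0.0002
gripper_force: 4.8
```

Emit:
arm_command(plan="0 0 0.0002 0;0 0 0 0;0 0 0 0;0 0 0 0")

```text
clock: 25.35
tcp_pos: [0.5629, -0.124, 0.102]
orientation: [-0.405, 3.115, 0.0]
contact_force: [-3.8, 0.9, 11.2]
grip_width: 0.0002
gripper_force: 5.6
```

Emit:
arm_command(plan="0 0 0 0;0 0 0 0;0 0 0 0;0 0 0 0;0 0 0 0;0 0 0 0;0 0 0 0;0 0 0 0")

```text
clock: 26.35
tcp_pos: [0.5629, -0.124, 0.102]
orientation: [-0.404, 3.115, 0.001]
contact_force: [-4.7, 0.9, 10.9]
grip_width: -0.0002
gripper_force: 5.6
```

Held for over a second at about 11 N. I withdraw.

Emit:
arm_command(plan="0 0 -0.002 0;0 0 -0.005 0;0 0 -0.02 0;0 0 -0.04 0;0 0 -0.04 0;0 0 -0.04 0;0 0 -0.03 0;0 0 0 0;0 0 0 0;0 0 0 0")

```text
clock: 27.6
tcp_pos: [0.5621, -0.1238, 0.2765]
orientation: [0.405, -3.113, -0.001]
contact_force: [-0.5, 0.8, 0.2]
grip_width: -0.0003
gripper_force: 0.0
```

```bash
python3 lid.py scene side; python3 - <<'E'
from h import *
C=np.array([.5468,-.0609]); bx=np.array([-.2565,.9665]); by=np.array([-.9665,-.2565])
for n in('scene','side'):
    P=cloud(n);X=(P[...,:2]-C)@bx;Y=(P[...,:2]-C)@by;Z=P[...,2]
    for a in(-.06,0,.06):
        m=(abs(Y)<.08)&(abs(X-a)<.015)&(Z>.06)&(Z<.12);print(n,a,m.sum(),np.median(Z[m]))
im=load('scene')['im'];cv2.imwrite('pics/end.png',im[...,::-1])
E
```

```text
27.6 tcp box -0.06469190486260207 0.0013818177692827335 0.27651166905084784 F [-0.45  0.83  0.16]
scene 0 [(np.float64(0.0), np.int64(0)), (np.float64(0.05), np.int64(0)), (np.float64(0.1), np.int64(0)), (np.float64(0.15), np.int64(0))]
side 19 [(np.float64(0.05), np.int64(8)), (np.float64(0.1), np.int64(6)), (np.float64(0.15), np.int64(5)), (np.float64(0.0), np.int64(0))]
scene -0.06 498 0.08532575369732381
scene 0 531 0.08545859002018663
scene 0.06 560 0.08572116902163723
side -0.06 343 0.08769392257338482
side 0 326 0.0873251492569157
side 0.06 306 0.087103952929384
```

View pics/end.png

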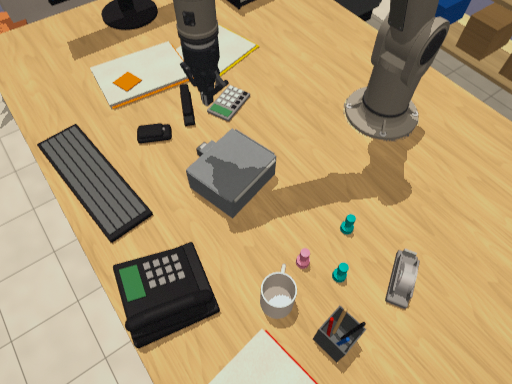

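The final view shows the box shut and level at (232,170), with everything else where it was.

```bash
python3 -c "
from bench import ticket
print(ticket.hand_in())"
```

```text
the job is handed in; nothing more can be done
None
```

The job is handed in: the stamp stands in the empty cell, the lid fell by itself onto its catch and was pressed shut at about 11 N for over a second, and nothing else was visibly moved; no score was returned.

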